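Lay the dye roller in the drying cradle and start the dryer

ROBOT

A 6-joint arm with a two-finger parallel gripper is mounted at the origin on the work surface. World frame = base frame: x ahead of the robot, y to its left, z up, the work surface at z = 0. Lengths are in m, angles in rad, forces in N, time in s.
With the tool pointing down it reaches from about 0.25 to 0.725 m from the base axis. Payload 4 kg.
Tool frame: the origin (TCP) lies between the finger pads; the fingertips stand 8 mm ahead of it and the grasp point (between the pads) lies 11 mm behind it (bot.tip_reach is the distance from the TCP to the fingertips, in m); z points along the fingers, y is the line along which they close (so a half turn about z gives the same grasp; the last joint's range is limited). The gripper opens to 85 mm and grips with 20 to 120 N. Pads are 22 mm wide; open, the fingers measure 114 mm over their backs; the gripper's body (76 mm by 85 mm) begins 54 mm behind the grasp point. The pads swing forward as they close: fully open they stand 13 mm farther back than shut.
Start: joints at [1.132, 0.241, 0.005, 1.335, 0, 1.571], TCP at [0.212, 0.453, 0.239] pointing down, gripper open.
Joint ranges: [-2.72, 2.72], [-1.05, 1.87], [-1.09, 1.28], [-1.99, 2.15], [-1.42, 1.44], [-3.14, 3.14]. Speed limits (rad/s): [2.79, 2.79, 3.14, 3.14, 3.14, 3.14].

INTERFACE

Orientations are given as a unit quaternion [x, y, z, w].
In Python, from workcell import bot gives the robot as it stands.
- The arm moves only by the tool move_arm, never from a script. Its argument "deltas" is a list of rows, each a list of 7 numbers: the opening, from 0 (shut) to 1 (fully open), then the shift along the tool's x, y, z in mm, then the turn, a rotation vector about the tool's x, y, z in degrees. In form: [[gripper, tx, ty, tz, ax, ay, az], ...]. A call has 1 to 10 rows; each row shifts and turns the commanded pose from where the row before left it, along the tool's axes as they then stand; what a row does not reach is not made up. A row lasts 1/12 s, in which the tool goes at most 41.7 mm and 7.16 degrees, less where a joint would pass 70% of its speed; a pose out of reach is approached as far as the arm can. A call is refused whole if a number of a shift passes 41.7 or a number of a turn 7.16, either way. A call with a gripper value outside its range is refused whole. The fingers move at their own pace and stop on an object; the grip force is fixed at half the most. Time passes only in rows, so rows that do not move let the fingers close. It gives the time, the measured TCP pose, the force, the opening and the grip force at its end, in the units of the state.
- bot.get_obs(): the state, without advancing time (a new reading comes with each control period).
- bot.camera(name): name is "scene" or "top" or "wrist"; returns the picture (400x640x3 uint8, blue, green, red); there is no depth.
- bot.calibration(name): a dict with "K" (3x3 intrinsics, pixels), "position" and "orientation" of the camera in the world. Camera axes: x right, y down, z forward; pixel columns grow to the right and rows downward; lengths in m; the calibration is good to about 2 mm. A picture is of the moment at which its call begins: read the wrist's pose just before it. calibration takes no time and is no camera call; for the wrist camera it gives the pose at the moment of the call.
- bot.job_done(): hands the job in; it is judged then, once.
Trained networks look in the newest picture that a camera, given by its name, has taken for a name from the list of things; names that differ only in an ending like _2 or _b are one class to them, and where a whole thing is asked for, a point or a joint stands for the part that bears it (a point fixed in the world has none). Each returns a list of dicts, best first, with "conf" (0 to 1); they miss things now and then, are a little off and sometimes report something else, mostly with a low value. They report only what shows in the picture. A call takes as long as a camera call. They do not tell look-alikes from the thing itself.
- bot.outline_of(query, camera): "pixels" (400x640 bool, what is visible of it) and "rect" ([left, top, width, height] in pixels, round what is visible of it).
The state is a dict: "clock": time; "joint_pos": joint angles; "joint_vel": joint speeds; "tau": joint torques, N m; "eef_pos": TCP position; "tool_rot": TCP orientation; "ft_force": force on the tool from outside, world axes, zero at the start; "ft_torque": the same for the moment, N m; "grip_width": finger opening in m; "grasp_force": force on a finger pad.
Only numpy, scipy, OpenCV 4.12 (cv2) and the standard library are available. Lean on these libraries where they do the work, as an engineer would, in place of code of your own. Each camera call takes 0.05 s, during which the arm holds its last target. There are 200 camera calls.

TASK

Take the olive dye roller out of its sloping rack and lay it gently (no dropping) in the dryer's two V-saddles, so that its axle sits level in both and the sleeve hangs between them touching neither. Let go of it, then start the dryer: press the yellow key right down and let it up, then the green key right down and let it up, never both together and neither before the roller is in its saddles. Leave the dye jar, the polish tin and the shoe brush where they are.

Things in the scene. Friction and masses are not known exactly. Their poses are not given: they have to be found in the camera images.
- roller: Dye roller: steel axle 180 mm long, 14 mm diameter, with an olive-green hard sleeve 70 mm long, 40 mm diameter around its middle (55 mm of bare axle at each end); about 0.3 kg, both ends alike. Origin at the middle of the axle, x along the axle. It starts in the rack with its axle sloping 30 degrees. Grip it by the sleeve.
- rack: Fixed wooden rack, base 240 x 90 mm, with two grey V-saddles (12 mm thick, 60 mm either side of the roller's middle, arms rising 17 mm above the axle line, mouth 54 mm) on a 62 mm wide sloping board 55 mm under the axle; the axle's low end rests on a stop plate. Origin: underside, below the roller's middle; x points level towards the high end, to the robot's left.
- rack_seat (a point): The point in the rack where the middle of the roller's axle rests at the start, 113 mm above the table; axes as the rack's (not sloping).
- dryer: Fixed white dryer base 190 (x) x 200 (y) x 40 mm high with black vent slots; two aluminium V-saddles stand on it and two keys in front of them, on the side nearer the robot (its -x side). Origin at the centre of its underside, z up.
- cradle_seat (a point): Where the middle of the axle lies when the roller is seated: 92 mm above the table, 52 mm above the dryer base, midway between the V-saddles. Its y is the axle line, z up. The saddles are 12 mm thick, centred 60 mm either side along y; each a 90-degree V open upwards, arms rising 17 mm above the seated axle line, mouth 54 mm wide.
- yellow_key (a joint): Travel of the yellow key, m: 0 up, 0.007 fully down (about 4 N). It springs back.
- yellow_key_top (a point): Middle of the top face of the yellow round key, 34 mm diameter, pressed straight down.
- green_key (a joint): Travel of the green key, m: 0 up, 0.007 fully down (about 4 N). It springs back.
- green_key_top (a point): Middle of the top face of the green round key, 34 mm diameter, pressed straight down. The keys' middles are 90 mm apart; which is on the left varies.
- dye_jar: Bystander: amber jar with black cap, 54 mm diameter, 75 mm high; origin at its underside.
- polish_tin: Bystander: flat red tin with a silver lid, 76 mm diameter, 30 mm high; origin at its underside.
- shoe_brush: Bystander: shoe brush lying bristles down, 130 x 45 x 38 mm high, long along its x; origin at its underside.
There are look-alikes about, which are no part of the job. Of the things like the roller, leave any that is blue or turquoise; of the rest the smaller one is meant.

How it is judged:
On the way, in this order (a step that is already met when the one before it is completed fails the run):
1. the roller lies level in both saddles of the dryer, let go and at rest (x of roller in the frame of cradle_seat between -0.006 and 0.006 m and z of roller in the frame of cradle_seat between -0.005 and 0.005 m and y of roller in the frame of cradle_seat between -0.018 and 0.018 m and angle between the x axis of roller and the y axis of cradle_seat, either way round below 0.07 rad and angle between roller's own x axis and vertical between 1.52 and 1.622 rad and contact force between the fingers and roller below 0.2 N and linear speed of roller below 0.03 m/s), for 0.3 s.
2. the yellow key is pressed down, the green one up (value of joint yellow_key above 0.005 m and value of joint green_key below 0.002 m and x of roller in the frame of cradle_seat between -0.006 and 0.006 m and z of roller in the frame of cradle_seat between -0.005 and 0.005 m and y of roller in the frame of cradle_seat between -0.018 and 0.018 m and angle between the x axis of roller and the y axis of cradle_seat, either way round below 0.07 rad and angle between roller's own x axis and vertical between 1.52 and 1.622 rad), for 0.05 s.
3. then the green key is pressed down, the yellow one up (value of joint green_key above 0.005 m and value of joint yellow_key below 0.002 m and x of roller in the frame of cradle_seat between -0.006 and 0.006 m and z of roller in the frame of cradle_seat between -0.005 and 0.005 m and y of roller in the frame of cradle_seat between -0.018 and 0.018 m and angle between the x axis of roller and the y axis of cradle_seat, either way round below 0.07 rad and angle between roller's own x axis and vertical between 1.52 and 1.622 rad), for 0.05 s.
At the end, for the whole second after the job is handed in: The roller rests, released and still, in both V-saddles: its middle within 6 mm across, 5 mm in height and 18 mm along the axle of the seat point, its axle level within 0.05 rad and in line with the saddles within 0.07 rad; both keys are up again (all of step 1 and value of joint each of yellow_key, green_key below 0.002 m); the robot touches nothing.
It fails at once if a key is pressed before the roller is in the saddles (value of joint any of yellow_key, green_key above 0.004 m and distance between roller and cradle_seat above 0.03 m).
It fails at once if both keys are down together (value of joint each of yellow_key, green_key above 0.003 m).
It fails at once if the roller is dropped (falls freely faster than 0.6 m/s, a drop of about 20 mm) (contact force between the fingers and roller below 0.05 N and linear speed of roller above 0.6 m/s).
It fails at once if the dye jar, polish tin or shoe brush is moved more than 20 mm or tipped (distance of any of dye_jar, polish_tin, shoe_brush from where it was at the start of the episode above 0.02 m or angle between any of dye_jar, polish_tin, shoe_brush's own z axis and vertical above 0.3 rad).
It also fails if it takes over 59 s, if anything falls off the work surface, if the arm or the gripper's body presses on something with over 40 N, if the wrist force passes 120 N, or if a joint passes its speed limit or range.

## Working session

There is one attempt and no reset: what is moved stays moved. The work goes in short steps, Python scripts to look and compute and a tool call to move; the robot and the scene stay as the last step left them, time stands still between calls to the robot, and variables do not carry over. Pictures are saved under pics/ and viewed, at most 10 in all, crops included, and the job is handed in when it is done.

Besides the shell and the picture viewer there is one more tool, called after "Emit:" as name(argument=value, ...) on one line, values as JSON. move_arm: Moves the arm, as the interface text tells. Its arguments: {"type":"object","properties":{"deltas":{"type":"array","items":{"type":"array","items":{"type":"number"}}}},"required":["deltas"]}

```bash
mkdir -p pics; ls
cat > h.py <<'E'
import numpy as np, cv2
from scipy.spatial.transform import Rotation as R
from workcell import bot
def ray(cam,u,v,c=None):
    c=c or bot.calibration(cam); K=np.array(c["K"]); d=np.linalg.inv(K)@[u,v,1.]
    return np.array(c["position"]), R.from_quat(c["orientation"]).apply(d)
def atz(cam,u,v,z,c=None):
    p,d=ray(cam,u,v,c); return p+d*(z-p[2])/d[2]
def proj(cam,P,c=None):
    c=c or bot.calibration(cam); q=R.from_quat(c["orientation"]).inv().apply(np.array(P)-c["position"]); q=q@np.array(c["K"]).T; return q[...,:2]/q[...,2:]
E
python3 - <<'E'
from h import *
o=bot.get_obs(); print(o)
for n in("scene","top"):
    im=bot.camera(n); cv2.imwrite(f"pics/{n}0.png",im)
    c=bot.calibration(n);print(n,c)
    for q in("roller","rack","dryer","yellow_key_top","green_key_top","dye_jar","polish_tin","shoe_brush"):
        for r in bot.outline_of(q,n): print(n,q,round(r["conf"],2),r["rect"],np.argwhere(r["pixels"]).mean(0)[::-1].round(1))
E
```

```text
pics
{'clock': 0.0, 'joint_pos': array([ 1.13202202e+00,  2.41392731e-01,  3.73988851e-03,  1.33517411e+00,
       -1.72047663e-05,  1.57082045e+00]), 'joint_vel': array([-1.90576361e-05, -3.46448768e-04, -8.96134256e-04,  4.65235929e-04,
       -7.58719531e-04, -8.02096205e-04]), 'tau': array([-1.13792685e-03, -3.72319114e+01,  2.52407116e+01,  1.70124765e-02,
        7.48994876e-05, -5.78302419e-06]), 'eef_pos': array([0.21216572, 0.45209316, 0.23842901]), 'tool_rot': array([ 2.17643163e-01,  9.76027880e-01, -9.92852888e-04, -2.12556204e-04]), 'ft_force': array([-0.28856008, -0.3286852 ,  0.58828459]), 'ft_torque': array([ 0.03164905, -0.06368819,  0.07263126]), 'grasp_force': 0.0, 'grip_width': 0.08576690324039271}
scene {'K': array([[505.70412053,   0.        , 314.13051819],
       [  0.        , 505.70412053, 206.4092761 ],
       [  0.        ,   0.        ,   1.        ]]), 'position': array([0.96325543, 0.59742738, 1.21971087]), 'orientation': array([ 0.26959736,  0.91361666, -0.29138169, -0.08785544])}
scene roller 0.84 [339.5, 101.6, 21.2, 58.5] [349.1 131.2]
scene roller 
[... 1022 characters left out ...]
er 0.73 [344.1, 184.7, 50.5, 24.6] [369.3 198.6]
top roller 0.65 [328.0, 99.1, 37.3, 48.5] [346.2 123.1]
top rack 0.71 [315.1, 178.6, 87.7, 59.6] [355.9 210.7]
top rack 0.56 [347.5, 187.2, 44.3, 23.2] [369.7 198.8]
top dryer 0.84 [149.0, 145.3, 85.5, 77.3] [192.5 181.4]
top yellow_key_top 0.51 [194.4, 198.4, 11.2, 12.5] [198.1 203.3]
top yellow_key_top 0.16 [272.5, 245.4, 24.6, 26.2] [286.1 256.9]
top dye_jar 0.74 [270.7, 170.9, 22.2, 20.9] [281.1 180.9]
top polish_tin 0.91 [272.2, 246.2, 24.1, 25.6] [285.6 256.7]
top polish_tin 0.3 [148.9, 145.6, 85.4, 78.7] [193.  181.8]
top shoe_brush 0.7 [270.3, 111.9, 20.0, 42.5] [280.6 132.6]
top shoe_brush 0.27 [148.5, 146.2, 85.1, 78.0] [192.3 181.8]
```

Run:
```python
from h import *
a=cv2.imread("pics/scene0.png");cv2.imwrite("pics/s1.png",cv2.resize(a[80:400,160:440],None,fx=1.85,fy=1.85,interpolation=3))
a=cv2.imread("pics/top0.png");cv2.imwrite("pics/t1.png",cv2.resize(a[80:360,130:510],None,fx=2.1,fy=2.1,interpolation=3))
```

```text
(no output)
```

View pics/s1.png

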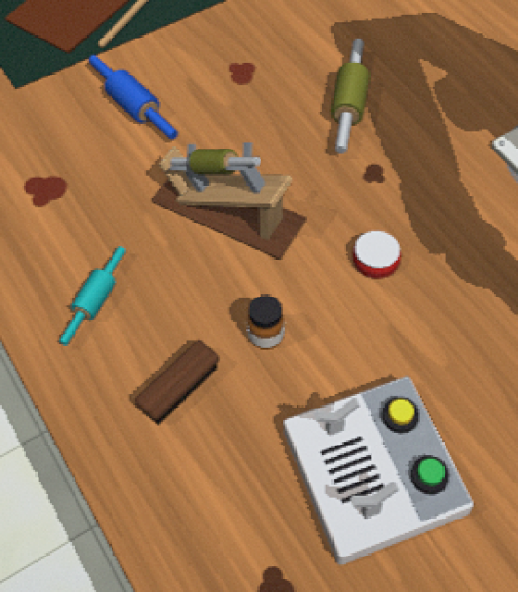

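View pics/t1.png

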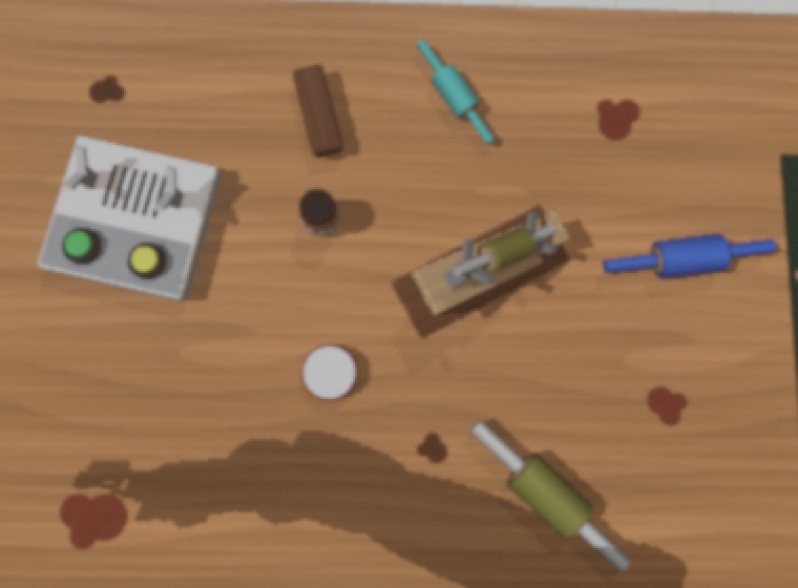

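The scene crop shows the rack with a small olive roller at (209,161), or (273,167) in the full image. The yellow key is at (400,412), the green key at (430,472) and the dryer in the lower right. The top crop shows the same layout, with the high end of the rack at lower left.

Roller candidates, in full top pixels:
- (370,199): olive, in the rack
- (392,316): olive, larger, lying on the table
- (456,201): blue
- (346,123): turquoise

Blue and turquoise are ruled out. The smaller of the two olive ones is the one in the rack, so that is the roller meant.

```bash
cat >> h.py <<'E'
def tri(a,b):
    (p,d),(q,e)=a,b; d=d/np.linalg.norm(d); e=e/np.linalg.norm(e)
    s=np.linalg.lstsq(np.c_[d,-e],q-p,rcond=None)[0]; A=p+s[0]*d;B=q+s[1]*e
    return ((A+B)/2).round(4), np.linalg.norm(A-B).round(4)
def blob(im,lo,hi,near):
    h=cv2.cvtColor(im,cv2.COLOR_BGR2HSV); m=cv2.inRange(h,np.array(lo),np.array(hi))
    n,l,s,c=cv2.connectedComponentsWithStats(m)
    k=min((i for i in range(1,n) if s[i,4]>15),key=lambda i:np.hypot(*(c[i]-near)))
    return l==k,c[k],s[k,4]
E
python3 - <<'E'
from h import *
a=cv2.imread("pics/top0.png");cv2.imwrite("pics/roll.png",cv2.resize(a[165:240,310:410],None,fx=7,fy=7,interpolation=3))
s=cv2.imread("pics/scene0.png")
H=lambda im,x,y:cv2.cvtColor(im,cv2.COLOR_BGR2HSV)[int(y),int(x)]
print(H(a,372,198),H(s,273,166),H(a,199,203),H(a,167,196),H(s,376,302),H(s,392,334))
for nm,lo,hi,t,sc in(("sleeve",(27,90,40),(42,255,200),(372,198),(273,167)),("yel",(25,100,150),(33,255,255),(199,203),(376,302)),("gre",(45,100,80),(80,255,255),(167,196),(392,334))):
    r=blob(a,lo,hi,t);q=blob(s,lo,hi,sc)
    print(nm,r[1:],q[1:],tri(ray("top",*r[1]),ray("scene",*q[1])))
# dryer top corners in t1 px
for u,v in((78,137),(217,168),(184,299),(38,265)): print(atz("top",130+u/2.1,80+v/2.1,.04).round(4))
# sizes: both olive rollers' sleeve
E
```

```text
[ 28 120 102] [ 31 135 100] [ 30 123 187] [ 65 111 165] [ 30 179 219] [ 68 163 186]
sleeve (array([373.53142857, 196.27428571]), np.int32(175)) (array([272.58050847, 166.93644068]), np.int32(236)) (array([ 0.5572, -0.2439,  0.1119]), np.float64(0.0048))
yel (array([198.00970874, 202.83495146]), np.int32(103)) (array([376.67460317, 301.46825397]), np.int32(126)) (array([0.5393, 0.2337, 0.0605]), np.float64(0.0025))
gre (array([166.64814815, 195.61111111]), np.int32(108)) (array([392.56363636, 334.44848485]), np.int32(165)) (array([0.5581, 0.3219, 0.0582]), np.float64(0.0026))
[0.7106 0.3393 0.04  ]
[0.6712 0.1471 0.04  ]
[0.4894 0.1807 0.04  ]
[0.5312 0.3766 0.04  ]
```

View pics/roll.png

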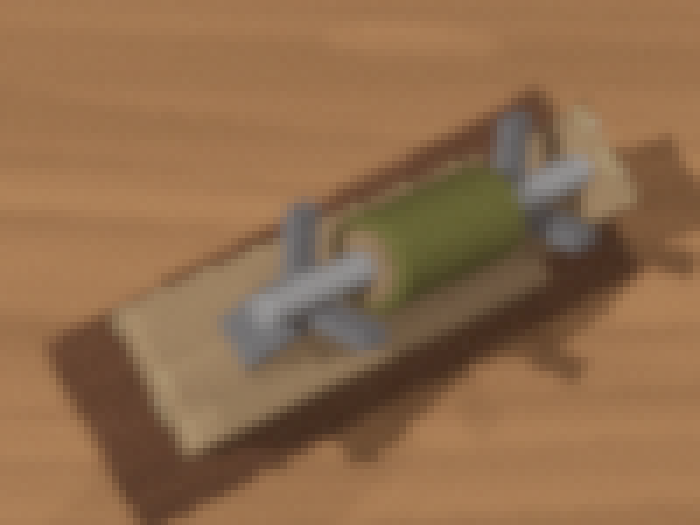

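The crop shows the small olive roller in the rack. Its sleeve is at about (433,235) in the crop, and the axle's high end is at (262,308) and its low end at (590,168), so this is confirmed as the target. Next I work out the move to above it.

```bash
cat >> h.py <<'E'
def pose(axle,tilt,yaw):  # tool x along axle heading yaw, nose up by tilt
    h=np.array([np.cos(yaw),np.sin(yaw),0]);Z=np.array([0,0,1.])
    x=np.cos(tilt)*h+np.sin(tilt)*Z; z=np.sin(tilt)*h-np.cos(tilt)*Z
    return np.array(axle),R.from_matrix(np.c_[x,np.cross(z,x),z])
def plan(tgt,Rt,rotfirst=False):
    o=bot.get_obs();p=o["eef_pos"];Rc=R.from_quat(o["tool_rot"])
    print("now",p.round(4),"dpos world",(np.array(tgt)-p).round(4),"shift in tool now mm",(Rc.inv().apply(tgt-p)*1e3).round(1),"in target frame",(Rt.inv().apply(tgt-p)*1e3).round(1),"rotvec deg",np.degrees((Rc.inv()*Rt).as_rotvec()).round(2))
E
python3 - <<'E'
from h import *
hi=atz("top",347.4,209,.158);lo=atz("top",394.3,189,.068);d=hi-lo;m=(hi+lo)/2
print(hi,lo,m,np.linalg.norm(d),np.degrees(np.arctan2(d[1],d[0])))
yaw=np.arctan2(d[1],d[0]);C=np.array([.557,-.243,.113])
p,Rt=pose(C,np.radians(30),yaw)
z=Rt.apply([0,0,1])
plan(C-z*.16,Rt)
E
```

```text
[ 0.51550292 -0.1708292   0.158     ] [ 0.58982944 -0.31221305  0.068     ] [ 0.55266618 -0.24152112  0.113     ] 0.18334073866672607 117.73123131747323
now [0.2124 0.4526 0.2393] dpos world [ 0.3818 -0.7665  0.0122] shift in tool now mm [-671.3 -531.6  -12.3] in target frame [-735.3  -18.7 -438.6] rotvec deg [-9.71 28.93 36.26]
```

Emit:
move_arm(deltas=[[1,-30,-24,-1,0,0,0],[1,-30,-24,-1,0,0,0],[1,-30,-24,-1,0,0,0],[1,-30,-24,-1,0,0,0],[1,-30,-24,-1,0,0,0],[1,-30,-24,-1,0,0,0],[1,-30,-24,-1,0,0,0],[1,-30,-24,-1,0,0,0],[1,-30,-24,-1,0,0,0],[1,-30,-24,-1,0,0,0]])

```text
clock: 1.73
eef_pos: [0.3825, 0.1061, 0.2497]
tool_rot: [0.218, 0.976, 0.0, 0.0]
ft_force: [1.1, 0.4, 0.3]
grip_width: 0.0855
grasp_force: 0.0
```

Emit:
move_arm(deltas=[[1,-30,-24,-1,0,0,0],[1,-30,-24,-1,0,0,0],[1,-30,-24,-1,0,0,0],[1,-30,-24,-1,0,0,0],[1,-30,-24,-1,0,0,0],[1,-30,-24,-1,0,0,0],[1,-30,-24,-1,0,0,0],[1,-30,-24,-1,0,0,0],[1,-30,-24,-1,0,0,0],[1,-30,-24,-1,0,0,0]])

```text
clock: 2.57
eef_pos: [0.5521, -0.2387, 0.2593]
tool_rot: [0.218, 0.976, 0.0, 0.0]
ft_force: [0.5, -0.5, -0.5]
grip_width: 0.0853
grasp_force: 0.0
```

Emit:
move_arm(deltas=[[1,0,0,0,-1.4,4.1,5.2],[1,0,0,0,-1.4,4.1,5.2],[1,0,0,0,-1.4,4.1,5.2],[1,0,0,0,-1.4,4.1,5.2],[1,0,0,0,-1.4,4.1,5.2],[1,0,0,0,-1.4,4.1,5.2],[1,0,0,0,-1.4,4.1,5.2],[1,0,0,0,0,0,0]])

```text
clock: 3.23
eef_pos: [0.5511, -0.2391, 0.2542]
tool_rot: [0.503, 0.824, 0.134, -0.224]
ft_force: [0.2, -0.7, -2.5]
grip_width: 0.0857
grasp_force: 0.0
```

Run:
```python
from h import *
yaw=np.radians(117.7);C=np.array([.557,-.243,.113])
p,Rt=pose(C,np.radians(30),yaw)
plan(C-Rt.apply([0,0,1])*.16,Rt)
c=bot.calibration("wrist");im=bot.camera("wrist");cv2.imwrite("pics/w1.png",im)
np.save("c1.npy",c,allow_pickle=True)
for r in bot.outline_of("roller","wrist"):print(r["conf"],r["rect"])
print(c, proj("wrist",C,c))
```

```text
now [ 0.5511 -0.2391  0.2542] dpos world [ 0.0431 -0.0747 -0.0026] shift in tool now mm [-75.8   4.  -41.2] in target frame [-76.    3.4 -40.8] rotvec deg [ 0.02 -0.24 -0.43]
0.97 [293.8, 171.6, 51.2, 183.5]
0.8 [518.0, 311.1, 101.1, 25.6]
{'K': array([[322.74093348,   0.        , 314.02946067],
       [  0.        , 322.74093348, 200.73342554],
       [  0.        ,   0.        ,   1.        ]]), 'position': array([ 0.55382599, -0.24417385,  0.40585134]), 'orientation': array([ 0.96454032,  0.23405762, -0.02954267, -0.11834791])} [318.37516252 281.75878942]
```

View pics/w1.png

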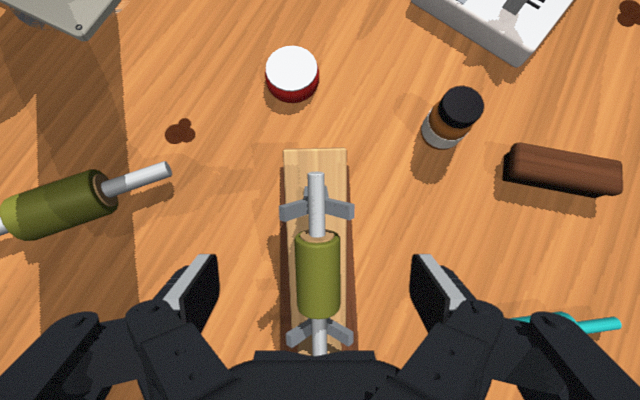

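The wrist view shows the olive roller between the open fingers, its sleeve at rows 230-317 centred on column 318. The axle's high end is at (317,173). The predicted middle of (318,282) agrees with this.

Run:
```python
from h import *
c=np.load("c1.npy",allow_pickle=True).item()
C=np.array([.557,-.243,.113]);_,Rt=pose(C,np.radians(30),np.radians(117.7))
for s in(.09,.035,-.035):print(s,proj("wrist",C+Rt.apply([s,0,0]),c))
for s in(.035,-.035):print("top of sleeve",s,proj("wrist",C+Rt.apply([s,0,-.02]),c), "sides",proj("wrist",C+Rt.apply([s,.02,0]),c),proj("wrist",C+Rt.apply([s,-.02,0]),c))
z=Rt.apply([0,0,1]);plan(C-z*.06,Rt);plan(C+z*.014,Rt)
```

```text
0.09 [318.00889395 181.79859166]
0.035 [318.24058829 245.03145948]
-0.035 [318.50090188 316.07495179]
top of sleeve 0.035 [318.61336364 255.33634623] sides [341.76367227 244.8588609 ] [294.71686568 245.20406275]
top of sleeve -0.035 [318.86572634 330.63292856] sides [340.47969993 315.9127832 ] [296.5215463 316.2371245]
now [ 0.5518 -0.2376  0.2573] dpos world [ 0.0192 -0.0319 -0.0923] shift in tool now mm [-78.2   2.1  61.6] in target frame [-78.3   2.1  61.3] rotvec deg [ 0.1   0.17 -0.02]
now [ 0.5518 -0.2376  0.2573] dpos world [ 0.002   0.0008 -0.1564] shift in tool now mm [-78.    1.9 135.6] in target frame [-78.3   2.1 135.3] rotvec deg [ 0.1   0.17 -0.02]
```

Emit:
move_arm(deltas=[[1,-24,0.7,10,0,0,0],[1,-24,0.7,20,0,0,0],[1,-24,0.6,20,0,0,0],[1,0,0,20,0,0,0],[1,0,0,15,0,0,0],[1,0,0,10,0,0,0],[1,0,0,5,0,0,0],[1,0,0,0,0,0,0],[1,0,0,0,0,0,0]])

```text
clock: 4.08
eef_pos: [0.5601, -0.2467, 0.1387]
tool_rot: [0.5, 0.828, 0.134, -0.218]
ft_force: [0.4, 0.0, 1.0]
grip_width: 0.0851
grasp_force: 0.0
```

Run:
```python
from h import *
C=np.array([.5535,-.237,.113]);_,Rt=pose(C,np.radians(30),np.radians(117.7))
z=Rt.apply([0,0,1]);plan(C+z*.014,Rt)
c=bot.calibration("wrist");im=bot.camera("wrist");cv2.imwrite("pics/w2.png",im)
for r in bot.outline_of("roller","wrist"):print(r["conf"],r["rect"])
print(proj("wrist",[C+Rt.apply([s,0,0]) for s in(.09,.035,-.035)],c))
```

```text
now [ 0.5601 -0.2467  0.1387] dpos world [-0.0098  0.0159 -0.0378] shift in tool now mm [-2.5 -1.5 42.1] in target frame [-2.8 -1.3 42.1] rotvec deg [0.19 0.36 0.09]
0.78 [269.8, 67.3, 79.8, 288.2]
0.75 [2.6, 99.5, 109.2, 82.2]
0.65 [573.8, 308.1, 66.2, 67.7]
[[311.54402343  71.17128371]
 [311.56872296 185.74482878]
 [311.59413407 303.61916043]]
```

View pics/w2.png

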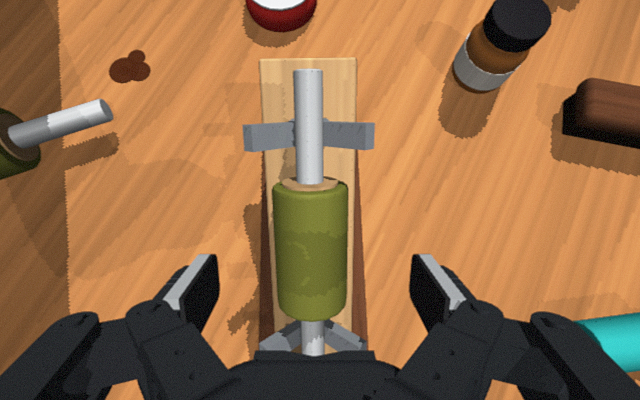

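The sleeve is centred on column 310 at rows 180-320, and the axle's high end is at (308,70). This is within 2-3 px of the prediction, so I can go down.

Emit:
move_arm(deltas=[[1,-2.5,-1.5,12,0,0,0],[1,0,0,12,0,0,0],[1,0,0,10,0,0,0],[1,0,0,8,0,0,0],[1,0,0,0,0,0,0],[0,0,0,0,0,0,0],[0,0,0,0,0,0,0],[0,0,0,0,0,0,0],[0,0,0,0,0,0,0],[0,0,0,0,0,0,0]])

```text
clock: 5.02
eef_pos: [0.5504, -0.2317, 0.1]
tool_rot: [0.501, 0.827, 0.134, -0.218]
ft_force: [0.8, -1.3, 3.1]
grip_width: 0.0385
grasp_force: 59.8
```

Emit:
move_arm(deltas=[[0,0,0,0,0,0,0],[0,0,0,0,0,0,0],[0,0,0,0,0,0,0]])

```text
clock: 5.27
eef_pos: [0.5504, -0.2317, 0.0999]
tool_rot: [0.501, 0.827, 0.134, -0.218]
ft_force: [2.4, -2.0, 5.6]
grip_width: 0.0384
grasp_force: 60.1
```

Run:
```python
from h import *
o=bot.get_obs();print(o["grip_width"],o["grasp_force"],o["ft_force"])
C=np.array([.5535,-.237,.113]);_,Rt=pose(C,np.radians(30),np.radians(117.7))
plan(C+Rt.apply([0,0,.014]),Rt)
```

```text
0.03844088639554799 60.0829803943634 [ 2.40294382 -1.99862022  5.62975523]
now [ 0.5504 -0.2317  0.0999] dpos world [-0.0002  0.0009  0.0009] shift in tool now mm [ 1.2  0.3 -0.4] in target frame [ 1.2  0.3 -0.4] rotvec deg [ 0.25  0.32 -0.02]
```

Emit:
move_arm(deltas=[[0,0,0,-4,0,0,0],[0,0,0,-8,0,0,0],[0,0,0,-12,0,0,0],[0,0,0,-16,0,0,0],[0,0,0,-16,0,0,0],[0,0,0,-16,0,0,0],[0,0,0,-16,0,0,0],[0,0,0,-16,0,0,0],[0,0,0,-16,0,0,0],[0,0,0,0,0,0,0]])

```text
clock: 6.1
eef_pos: [0.5778, -0.2857, 0.2022]
tool_rot: [0.501, 0.827, 0.134, -0.216]
ft_force: [1.6, -1.8, -3.5]
grip_width: 0.0385
grasp_force: 61.8
```

Emit:
move_arm(deltas=[[0,0,0,0,0,-5,0],[0,0,0,0,0,-5,0],[0,0,0,0,0,-5,0],[0,0,0,0,0,-5,0],[0,0,0,0,0,-5,0],[0,0,0,0,0,-5,0],[0,0,0,0,0,0,0]])

```text
clock: 6.68
eef_pos: [0.5709, -0.2783, 0.2]
tool_rot: [0.517, 0.856, -0.0, -0.003]
ft_force: [-1.1, 1.2, -3.5]
grip_width: 0.0386
grasp_force: 61.7
```

Run:
```python
from h import *
o=bot.get_obs();print(o["grip_width"],o["grasp_force"],o["ft_force"])
_,R1=pose([0,0,0],0,np.radians(117.7));_,R2=pose([0,0,0],0,np.radians(78.2))
T=np.array([.625,.183,.26]);plan(T,R1);plan(T,R2)
```

```text
0.03861086437488444 61.71619534492493 [-1.09883615  1.18853953 -3.49417503]
now [ 0.5709 -0.2783  0.2   ] dpos world [0.0541 0.4613 0.06  ] shift in tool now mm [383.4 262.4 -59.2] in target frame [383.3 262.3 -60. ] rotvec deg [-0.17 -0.24  0.03]
now [ 0.5709 -0.2783  0.2   ] dpos world [0.0541 0.4613 0.06  ] shift in tool now mm [383.4 262.4 -59.2] in target frame [462.6 -41.4 -60. ] rotvec deg [-0.25 -0.17 39.53]
```

Emit:
move_arm(deltas=[[0,10,7,-12,0,0,0],[0,20,14,-12,0,0,0],[0,28,19,-12,0,0,0],[0,30,21,-12,0,0,0],[0,32,22,-11,0,0,0],[0,32,22,0,0,0,0],[0,32,22,0,0,0,0],[0,32,22,0,0,0,0],[0,32,22,0,0,0,0],[0,32,22,0,0,0,0]])

```text
clock: 7.52
eef_pos: [0.618, 0.0562, 0.2615]
tool_rot: [0.519, 0.855, 0.0, 0.001]
ft_force: [0.7, 0.4, -3.0]
grip_width: 0.0384
grasp_force: 61.7
```

Emit:
move_arm(deltas=[[0,32,22,0,0,0,0],[0,32,22,0,0,0,0],[0,24,15,0,0,0,3],[0,15,10,0,0,0,6],[0,0,0,0,0,0,6.5],[0,0,0,0,0,0,6.5],[0,0,0,0,0,0,6.5],[0,0,0,0,0,0,6],[0,0,0,0,0,0,5],[0,0,0,0,0,0,0]])

```text
clock: 8.35
eef_pos: [0.6325, 0.1776, 0.2607]
tool_rot: [0.777, 0.629, -0.0, 0.001]
ft_force: [0.1, 0.6, -3.4]
grip_width: 0.0383
grasp_force: 61.9
```

Run:
```python
from h import *
_,R2=pose([0,0,0],0,np.radians(78.2))
plan(np.array([.625,.183,.26]),R2)
c=bot.calibration("wrist");np.save("c3.npy",c,allow_pickle=True);im=bot.camera("wrist");cv2.imwrite("pics/w3.png",im)
```

```text
now [0.6325 0.1776 0.2607] dpos world [-0.0075  0.0054 -0.0007] shift in tool now mm [ 3.7 -8.4  0.7] in target frame [ 3.8 -8.4  0.7] rotvec deg [ 0.07  0.06 -0.25]
```

View pics/w3.png

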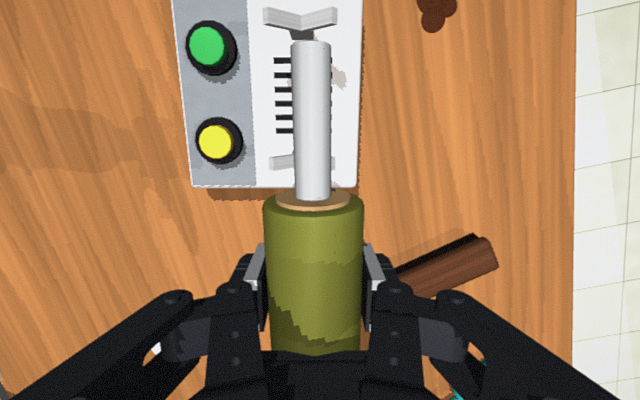

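The wrist view shows the dryer ahead: the far saddle's tips at about (265,14) and (338,14), the near saddle at about row 160, the yellow key at (216,141) and the green key at (209,45). I enlarge the saddles next.

Run:
```python
import cv2
a=cv2.imread("pics/w3.png");cv2.imwrite("pics/w3c.png",cv2.resize(a[0:200,190:370],None,fx=3,fy=3,interpolation=2))
```

```text
(no output)
```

View pics/w3c.png

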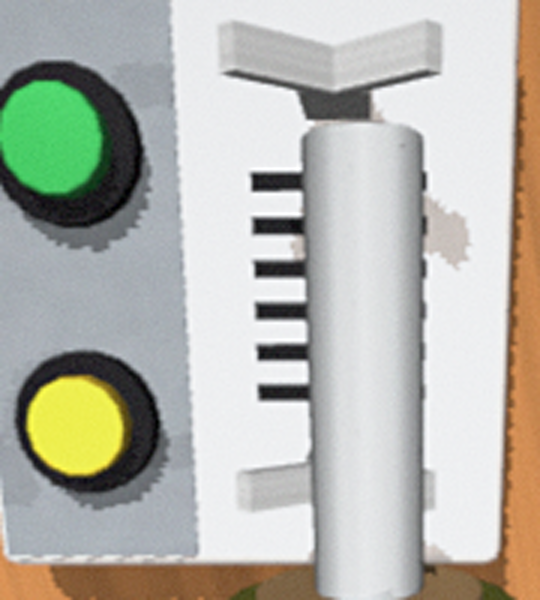

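Run:
```python
from h import *
c=np.load("c3.npy",allow_pickle=True).item();f=lambda u,v,z:atz("wrist",190+u/3,v/3,z,c)
a,b,v,n,m=f(224,48,.109),f(440,46,.109),f(334,70,.082),f(240,490,.109),f(434,490,.109)
print(a,b,np.linalg.norm(a-b),(a+b)/2,v);print(n,m,np.linalg.norm(n-m),(n+m)/2)
A=((a+b)/2+v)/2;d=(a+b)/2-(n+m)/2;print("sep",np.linalg.norm(d),np.degrees(np.arctan2(d[1],d[0])),"seat",((a+b)/2+(n+m)/2)/2)
for nm,u,w in(("y",75,426),("g",52,138)):print(nm,f(u,w,.060))
# base corners at z=.04: near-left, near-right
p,q=f(8,560,.04),f(497,562,.04);print(p,q,np.degrees(np.arctan2(*(q-p)[1::-1]))+90)
# axle: far end of roller & width
o=bot.get_obs();T=o["eef_pos"];Rc=R.from_quat(o["tool_rot"]);print(T)
for zz in(-.005,-.010,-.014,-.018):print(zz,[(proj("wrist",T+Rc.apply([x,0,zz]),c)).round(1) for x in(.09,.035)])
print("px end", 190+363/3,122/3, "sleeve-end", 190+368/3, 598/3)
```

```text
[0.62342685 0.32310675 0.109     ] [0.67921402 0.31169213 0.109     ] 0.05694296968751214 [0.65132044 0.31739944 0.109     ] [0.65104166 0.31805528 0.082     ]
[0.59861961 0.20837288 0.109     ] [0.65505371 0.19626973 0.109     ] 0.05771735475924566 [0.62683666 0.2023213  0.109     ]
sep 0.11765386544157502 77.98896441733592 seat [0.63907855 0.25986037 0.109     ]
y [0.54073498 0.23485572 0.06      ]
g [0.55999793 0.32277077 0.06      ]
[0.49515519 0.19146021 0.04      ] [0.67515383 0.15202255 0.04      ] 77.64179063553038
[0.63247429 0.17748689 0.26075978]
-0.005 [array([315.1,  54.6]), array([315.4, 198.2])]
-0.01 [array([315.1,  52.4]), array([315.5, 201.6])]
-0.014 [array([315.2,  50.4]), array([315.6, 204.4])]
-0.018 [array([315.2,  48.4]), array([315.6, 207.5])]
px end 311.0 40.666666666666664 sleeve-end 312.6666666666667 199.33333333333334
```

Run:
```python
from h import *
_,R2=pose([0,0,0],0,np.radians(78.0))
plan(np.array([.640,.258,.11]),R2)
```

```text
now [0.6325 0.1775 0.2608] dpos world [ 0.0075  0.0805 -0.1508] shift in tool now mm [ 80.5  -9.5 150.7] in target frame [ 80.3  -9.4 150.8] rotvec deg [0.1  0.06 0.14]
```

Emit:
move_arm(deltas=[[0,10,-1.5,0,0,0,0],[0,20,-2,0,0,0,0],[0,20,-2,0,0,0,0],[0,20,-2,0,0,0,0],[0,10.5,-2,10,0,0,0],[0,0,0,25,0,0,0],[0,0,0,30,0,0,0],[0,0,0,30,0,0,0],[0,0,0,20,0,0,0],[0,0,0,15,0,0,0]])

```text
clock: 9.23
eef_pos: [0.6378, 0.2574, 0.1265]
tool_rot: [0.776, 0.63, -0.002, 0.001]
ft_force: [-1.0, 0.5, -3.6]
grip_width: 0.0384
grasp_force: 61.8
```

Emit:
move_arm(deltas=[[0,0,0,10,0,0,0],[0,0,0,6,0,0,0],[0,0,0,0,0,0,0]])

```text
clock: 9.48
eef_pos: [0.6392, 0.2575, 0.113]
tool_rot: [0.777, 0.63, -0.0, 0.001]
ft_force: [0.1, 0.6, -2.5]
grip_width: 0.0387
grasp_force: 61.8
```

Run:
```python
from h import *
_,R2=pose([0,0,0],0,np.radians(78.0));print(bot.get_obs()["ft_force"])
plan(np.array([.640,.258,.078]),R2)
c=bot.calibration("wrist");np.save("c4.npy",c,allow_pickle=True);im=bot.camera("wrist");cv2.imwrite("pics/w4.png",im)
```

```text
[ 0.14963686  0.57098508 -2.49692085]
now [0.6392 0.2575 0.113 ] dpos world [ 0.0008  0.0005 -0.035 ] shift in tool now mm [ 0.8  0.7 35. ] in target frame [ 0.7  0.7 35. ] rotvec deg [0.09 0.14 0.08]
```

View pics/w4.png

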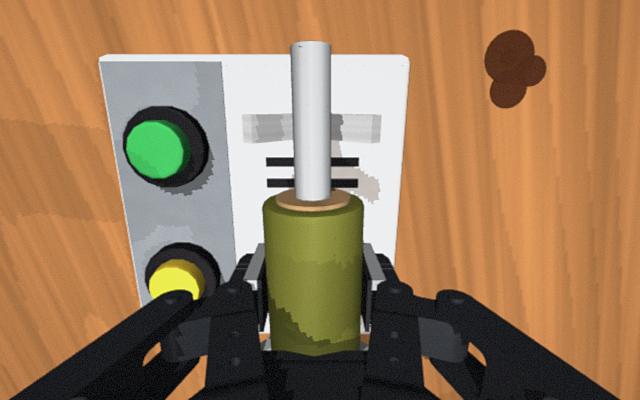

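The axle at column 311.5 is centred between the far saddle's tips at columns 243 and 381, and the sleeve lies between the saddles. I lower it gently.

Emit:
move_arm(deltas=[[0,0.5,0.5,8,0,0,0],[0,0,0,8,0,0,0],[0,0,0,6,0,0,0],[0,0,0,4,0,0,0],[0,0,0,2,0,0,0],[0,0,0,0,0,0,0]])

```text
clock: 10.03
eef_pos: [0.6402, 0.2578, 0.086]
tool_rot: [0.777, 0.63, 0.0, 0.002]
ft_force: [0.1, -0.8, -3.0]
grip_width: 0.0388
grasp_force: 61.8
```

Emit:
move_arm(deltas=[[0,0,0,1.5,0,0,0],[0,0,0,1.5,0,0,0],[0,0,0,0,0,0,0]])

```text
clock: 10.28
eef_pos: [0.6407, 0.2581, 0.0838]
tool_rot: [0.777, 0.63, 0.001, 0.002]
ft_force: [-0.4, -0.6, -3.1]
grip_width: 0.0384
grasp_force: 61.8
```

Emit:
move_arm(deltas=[[0,0,0,1.5,0,0,0],[0,0,0,1.5,0,0,0],[0,0,0,0,0,0,0]])

```text
clock: 10.53
eef_pos: [0.6407, 0.2581, 0.081]
tool_rot: [0.777, 0.63, 0.001, 0.002]
ft_force: [-0.7, 0.3, -1.4]
grip_width: 0.0384
grasp_force: 61.8
```

Emit:
move_arm(deltas=[[0,0,0,1,0,0,0],[0,0,0,1,0,0,0],[0,0,0,0,0,0,0]])

```text
clock: 10.78
eef_pos: [0.6407, 0.2582, 0.0804]
tool_rot: [0.777, 0.63, 0.001, 0.002]
ft_force: [-3.5, 0.4, 4.8]
grip_width: 0.0383
grasp_force: 62.5
```

Emit:
move_arm(deltas=[[0,0,-0.5,0.5,0,0,0],[0,0,0,0,0,0,0],[0.5,0,0,0,0,0,0],[0.55,0,0,0,0,0,0],[0.65,0,0,0,0,0,0],[0.75,0,0,0,0,0,0],[0.75,0,0,0,0,0,0],[0.75,0,0,0,0,0,0]])

```text
clock: 11.45
eef_pos: [0.6403, 0.2581, 0.0781]
tool_rot: [0.777, 0.63, 0.001, 0.002]
ft_force: [-0.2, 0.9, 0.3]
grip_width: 0.0638
grasp_force: 0.0
```

Run:
```python
from h import *
o=bot.get_obs();print(o["eef_pos"],o["ft_force"],o["grip_width"],o["grasp_force"])
c=bot.calibration("wrist");im=bot.camera("wrist");cv2.imwrite("pics/w5.png",im)
print(proj("wrist",[[.64,.26,.092]],c))
S=np.array([.640,.26,.092]);_,Rt=pose(S,0,np.radians(78.0))
print(proj("wrist",[S+Rt.apply([x,0,0]) for x in(.09,.035)],c))
```

```text
[0.64025668 0.25813775 0.07814588] [-0.17846741  0.94975299  0.29031891] 0.0638429843617414 0.0
[[314.19560074 280.13816226]]
[[314.33804319  44.45502997]
 [314.2442041  199.71978274]]
```

View pics/w5.png

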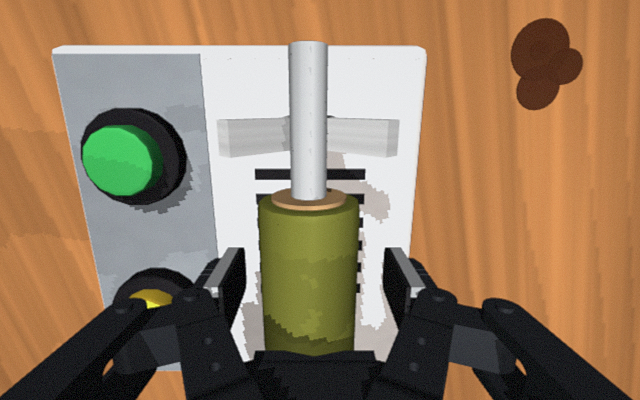

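The roller is seated and released: the axle lies in the far V at column 309 and the fingers stand clear on both sides. I retract and go above the yellow key.

Emit:
move_arm(deltas=[[0.75,0,-2,-2,0,0,0],[0.75,0,0,-8,0,0,0],[0.75,0,0,-15,0,0,0],[0.75,0,0,-25,0,0,0],[0.75,0,0,-25,0,0,0],[0.5,0,0,-25,0,0,0],[0,-14,-30,0,0,0,0],[0,-15,-30,0,0,0,0],[0,-15,-30,0,0,0,0],[0,0,0,0,0,0,0]])

```text
clock: 12.33
eef_pos: [0.5319, 0.2314, 0.1765]
tool_rot: [0.777, 0.63, -0.005, 0.0]
ft_force: [-0.4, -1.1, -0.7]
grip_width: 0.0031
grasp_force: 0.0
```

Run:
```python
from h import *
_,R2=pose([0,0,0],0,np.radians(78.0))
print(bot.get_obs()["grip_width"])
plan(np.array([.541,.2345,.085]),R2)
a=cv2.imread("pics/scene0.png")
t=bot.camera("top");s=bot.camera("scene");cv2.imwrite("pics/s2.png",cv2.resize(s[250:400,290:440],None,fx=4,fy=4,interpolation=3))
lo,hi=(27,90,40),(42,255,200)
S=[.640,.26,.092];pt,ps=proj("top",S),proj("scene",S)
for n,im,p in(("top",t,pt),("scene",s,ps)):print(n,p,blob(im,lo,hi,p)[1:])
```

```text
0.0030891102511226877
now [0.5319 0.2314 0.1765] dpos world [ 0.0091  0.0031 -0.0915] shift in tool now mm [ 5.6  8.8 91.4] in target frame [ 4.9  8.3 91.5] rotvec deg [-0.34  0.43  0.11]
top [187.29963607 164.53917447] (array([187.80542986, 164.6199095 ]), np.int32(221))
scene [349.93844594 325.91388907] (array([350.55240175, 324.10480349]), np.int32(458))
```

View pics/s2.png

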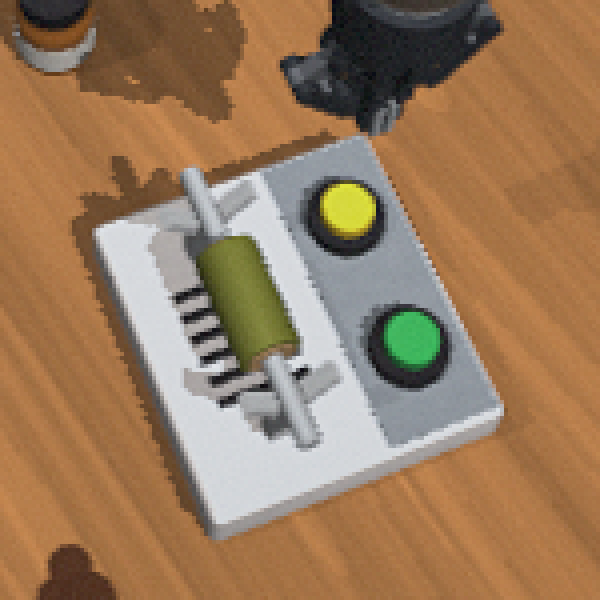

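The scene crop shows the roller level in both V's with the sleeve clear of each saddle, and both keys are up. Now I press yellow.

Emit:
move_arm(deltas=[[0,2.5,4.5,15,0,0,0],[0,2.5,4,20,0,0,0],[0,0,0,20,0,0,0],[0,0,0,20,0,0,0],[0,0,0,12,0,0,0],[0,0,0,4,0,0,0],[0,0,0,0,0,0,0]])

```text
clock: 13.02
eef_pos: [0.5512, 0.2375, 0.0863]
tool_rot: [0.777, 0.63, 0.001, 0.002]
ft_force: [0.4, -0.7, 0.3]
grip_width: 0.0002
grasp_force: 0.0
```

Emit:
move_arm(deltas=[[0,0,0,5,0,0,0],[0,0,0,5,0,0,0],[0,0,0,5,0,0,0],[0,0,0,3,0,0,0],[0,0,0,0,0,0,0]])

```text
clock: 13.43
eef_pos: [0.5509, 0.2374, 0.069]
tool_rot: [0.777, 0.63, 0.001, 0.002]
ft_force: [0.8, 0.1, 2.2]
grip_width: 0.0004
grasp_force: 0.9
```

Emit:
move_arm(deltas=[[0,0,0,-8,0,0,0],[0,-2.5,-4.5,0,0,0,0],[0,-2.5,-4.5,0,0,0,0],[0,0,0,0,0,0,0],[0,0,0,4,0,0,0],[0,0,0,4,0,0,0],[0,0,0,0,0,0,0]])

```text
clock: 14.02
eef_pos: [0.5405, 0.2342, 0.0683]
tool_rot: [0.777, 0.63, 0.001, 0.002]
ft_force: [-1.0, 0.6, 2.0]
grip_width: 0.0001
grasp_force: 1.1
```

Emit:
move_arm(deltas=[[0,0,0,2,0,0,0],[0,0,0,2,0,0,0],[0,0,0,2,0,0,0],[0,0,0,1,0,0,0],[0,0,0,0,0,0,0]])

```text
clock: 14.43
eef_pos: [0.5406, 0.2342, 0.0639]
tool_rot: [0.777, 0.63, 0.001, 0.002]
ft_force: [-4.3, -2.1, 13.5]
grip_width: 0.0
grasp_force: 6.5
```

Emit:
move_arm(deltas=[[0,0,0,1.5,0,0,0],[0,0,0,0,0,0,0],[0,0,0,0,0,0,0]])

```text
clock: 14.68
eef_pos: [0.5407, 0.2343, 0.0638]
tool_rot: [0.777, 0.63, 0.002, 0.002]
ft_force: [-7.7, -3.0, 20.2]
grip_width: -0.0
grasp_force: 10.1
```

Emit:
move_arm(deltas=[[0,0,0,-5,0,0,0],[0,0,0,-10,0,0,0],[0,0,0,-15,0,0,0],[0,0,0,-10,0,0,0],[0,20,0,0,0,0,0],[0,35,0,0,0,0,0],[0,35,0,0,0,0,0],[0,0,0,0,0,0,0],[0,0,0,0,0,0,0],[0,0,0,0,0,0,0]])

```text
clock: 15.52
eef_pos: [0.5586, 0.322, 0.0998]
tool_rot: [0.777, 0.63, 0.0, 0.002]
ft_force: [-1.0, -1.0, 0.0]
grip_width: -0.0002
grasp_force: 0.0
```

Run:
```python
from h import *
_,R2=pose([0,0,0],0,np.radians(78.0))
plan(np.array([.560,.3225,.068]),R2)
```

```text
now [0.5586 0.322  0.0998] dpos world [ 0.0014  0.0005 -0.0318] shift in tool now mm [ 0.9  1.1 31.8] in target frame [ 0.8  1.2 31.8] rotvec deg [0.18 0.14 0.08]
```

Emit:
move_arm(deltas=[[0,1,1,10,0,0,0],[0,0,0,10,0,0,0],[0,0,0,6,0,0,0],[0,0,0,0,0,0,0],[0,0,0,0,0,0,0]])

```text
clock: 15.93
eef_pos: [0.5598, 0.3221, 0.0733]
tool_rot: [0.777, 0.629, -0.0, 0.002]
ft_force: [-0.3, -0.1, -0.2]
grip_width: -0.0002
grasp_force: 0.0
```

Emit:
move_arm(deltas=[[0,0,0,2,0,0,0],[0,0,0,0,0,0,0],[0,0,0,0,0,0,0]])

```text
clock: 16.18
eef_pos: [0.5606, 0.3231, 0.0727]
tool_rot: [0.777, 0.63, 0.001, 0.002]
ft_force: [-0.9, 0.4, 0.6]
grip_width: 0.0002
grasp_force: 0.0
```

Emit:
move_arm(deltas=[[0,0,0,2,0,0,0],[0,0,0,0,0,0,0],[0,0,0,0,0,0,0]])

```text
clock: 16.43
eef_pos: [0.5608, 0.3233, 0.0708]
tool_rot: [0.777, 0.63, 0.001, 0.002]
ft_force: [1.0, 0.7, 1.6]
grip_width: 0.0
grasp_force: 0.6
```

Emit:
move_arm(deltas=[[0,0,0,2,0,0,0],[0,0,0,0,0,0,0],[0,0,0,0,0,0,0]])

```text
clock: 16.68
eef_pos: [0.5608, 0.3233, 0.0687]
tool_rot: [0.777, 0.63, 0.001, 0.002]
ft_force: [0.9, -0.2, 1.4]
grip_width: -0.0002
grasp_force: 1.0
```

Emit:
move_arm(deltas=[[0,0,0,2,0,0,0],[0,0,0,0,0,0,0],[0,0,0,0,0,0,0]])

```text
clock: 16.93
eef_pos: [0.5607, 0.3233, 0.0666]
tool_rot: [0.777, 0.63, 0.001, 0.002]
ft_force: [0.1, 0.2, 3.5]
grip_width: -0.0004
grasp_force: 1.4
```

Emit:
move_arm(deltas=[[0,0,0,2,0,0,0],[0,0,0,0,0,0,0],[0,0,0,0,0,0,0]])

```text
clock: 17.18
eef_pos: [0.5608, 0.3233, 0.0647]
tool_rot: [0.777, 0.63, 0.001, 0.002]
ft_force: [0.7, 0.3, 3.9]
grip_width: 0.0002
grasp_force: 1.8
```

Contact began at a TCP height of about 0.071-0.072, so the hard stop at 0.064 is full travel. That means yellow did go fully down. I finish the green press.

Emit:
move_arm(deltas=[[0,0,0,2,0,0,0],[0,0,0,1,0,0,0],[0,0,0,1,0,0,0],[0,0,0,0,0,0,0],[0,0,0,0,0,0,0]])

```text
clock: 17.6
eef_pos: [0.5609, 0.3233, 0.0638]
tool_rot: [0.777, 0.63, 0.002, 0.002]
ft_force: [-4.6, -1.8, 17.8]
grip_width: 0.0002
grasp_force: 8.7
```

Emit:
move_arm(deltas=[[0,0,0,-5,0,0,0],[0,0,0,-10,0,0,0],[0,0,0,-20,0,0,0],[0,0,0,-25,0,0,0],[0,0,0,-25,0,0,0],[0,0,0,-25,0,0,0],[0,0,-20,0,0,0,0],[0,0,-20,0,0,0,0],[0,0,0,0,0,0,0],[0,0,0,0,0,0,0]])

```text
clock: 18.43
eef_pos: [0.5195, 0.3312, 0.1698]
tool_rot: [0.776, 0.63, -0.0, 0.002]
ft_force: [0.7, -0.6, 0.4]
grip_width: 0.0001
grasp_force: 0.0
```

Run:
```python
from h import *
o=bot.get_obs();print(o["eef_pos"],o["ft_force"])
t=bot.camera("top");s=bot.camera("scene")
S=[.640,.26,.092]
for n,im in(("top",t),("scene",s)):print(n,blob(im,(27,90,40),(42,255,200),proj(n,S))[1:])
for nm,lo,hi,P in(("y",(25,100,150),(33,255,255),(376.7,301.5)),("g",(45,100,80),(80,255,255),(392.6,334.4))):print(nm,blob(s,lo,hi,P)[1:])
```

```text
[0.51952448 0.33121795 0.16979505] [ 0.65591861 -0.57521912  0.40006692]
top (array([186.34285714, 165.275     ]), np.int32(280))
scene (array([350.56550218, 324.06331878]), np.int32(458))
y (array([375.4, 304.4]), np.int32(40))
g (array([392.56363636, 334.44848485]), np.int32(165))
```

Yellow shows a smaller area than before, probably because the arm hides part of it. I move back and check again.

Emit:
move_arm(deltas=[[0,0,-30,-20,0,0,0],[0,20,-30,-20,0,0,0],[0,30,-30,-20,0,0,0],[0,30,-20,0,0,0,0],[0,30,0,0,0,0,0],[0,0,0,0,0,0,0],[0,0,0,0,0,0,0]])

```text
clock: 19.12
eef_pos: [0.4385, 0.459, 0.2258]
tool_rot: [0.776, 0.63, -0.0, 0.002]
ft_force: [-0.8, -0.2, -0.2]
grip_width: 0.0004
grasp_force: 0.0
```

Run:
```python
from h import *
print(bot.get_obs()["eef_pos"])
s=bot.camera("scene");t=bot.camera("top")
for nm,lo,hi,P,Q in(("y",(25,100,150),(33,255,255),(376.7,301.5),(198,203)),("g",(45,100,80),(80,255,255),(392.6,334.4),(167,196))):print(nm,blob(s,lo,hi,P)[1:],blob(t,lo,hi,Q)[1:])
a=cv2.imread("pics/scene0.png");d=cv2.absdiff(a,s).max(2);print("change at yellow",d[294:310,366:388].mean(), "green",d[326:342,384:400].mean())
```

```text
[0.43846638 0.45899058 0.22582821]
y (array([376.62015504, 301.44186047]), np.int32(129)) (array([198.00970874, 202.83495146]), np.int32(103))
g (array([392.57228916, 334.4939759 ]), np.int32(166)) (array([166.70909091, 195.66363636]), np.int32(110))
change at yellow 6.423295454545454 green 5.73046875
```

Both keys are up again and match the first picture. I hand the job in.

```bash
python3 -c "
from workcell import bot
print(bot.job_done())"
```

```text
the job is handed in; nothing more can be done
None
```

The olive roller lies level and released in the dryer's two saddles, the yellow and then the green key were each pressed fully and came back up, and the job is handed in at about 19 s (no verdict was returned).

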